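Refit the tabbed cover of an ignition box and bolt it

ROBOT

A 6-joint arm with a two-finger parallel gripper is mounted at the origin on a cart in front of the work surface, level with it; the furniture and walls round the work are solid. World frame = base frame: x ahead of the robot, y to its left, z up, the work surface at z = 0. Lengths are in m, angles in rad, forces in N, time in s.
With the tool pointing down it reaches from about 0.4 to 0.825 m from the base axis. Payload 7 kg.
Tool frame: the origin (TCP) lies midway between the tips of the shut fingers; the grasp point (between the pads) lies 19 mm behind it; z points along the fingers, y is the line along which they close (so a half turn about z gives the same grasp; the last joint's range is limited). The gripper opens to 88 mm and grips with 3 to 60 N. Pads are 19 mm wide; open, the fingers measure 130 mm over their backs; the gripper's body (78 mm by 193 mm) begins 47 mm behind the grasp point.
Start: joints at [-0.996, 0.359, 0.012, 0, -1.224, -0.288], TCP at [0.191, -0.647, 0.227] pointing down, gripper open.
Joint ranges: [-3.07, 3.07], [-1.43, 2.12], [-1.02, 1.25], [-3.03, 1.67], [-3.05, -0], [-3.03, 3.03]. Speed limits (rad/s): [2.39, 2.39, 3.01, 3.14, 3.14, 3.14].

INTERFACE

Orientations are given as [roll, pitch, yaw] about the fixed x, y, z axes, in that order (R = Rz(yaw) Ry(pitch) Rx(roll)).
In Python, from station import get_state, grab_frame, calibration, job_done, boxes_of, regions_of, spot_point gives the robot as it stands. The module is installed in compiled form; this text tells all that it offers.
- The arm moves only by the tool arm_command, never from a script. Its argument "commands" is a list of rows, each an object of numbers: "tx", "ty", "tz": the shift along the tool's x, y, z each as a share of 25 cm, from -1 to 1; "twist": the turn about the tool's z as a share of 180 degrees, from -1 to 1. A call has exactly 8 rows; each row is the pose to reach, as a shift and turn from the pose commanded when the call began, along the tool's axes at that moment, turning the shorter way round; what a row does not reach only later rows make up. A row lasts 1/12 s, in which the tool goes at most 41.7 mm and 7.16 degrees, less where a joint would pass 70% of its speed; a pose out of reach is approached as far as the arm can. A call with a number of a shift or a turn outside -1 to 1 is refused whole. A call with a gripper value outside its range is refused whole. "claw" is the opening, from 0 (shut) to 1 (fully open), set as the call begins (left out, the last holds). The fingers move at their own pace and stop on an object; "grip_force" is the grip in N (left out, the last holds). Time passes only in rows, so rows that repeat a pose let the fingers close, or fill a call up. It gives the time, the measured TCP pose, the force, the opening and the grip force at its end, in the units of the state.
- get_state(): the state, without advancing time (a new reading comes with each control period).
- grab_frame(name): name is "scene" or "top" or "wrist"; returns the picture (400x640x3 uint8, red, green, blue); there is no depth.
- calibration(name): a dict with "camera_matrix" (3x3 intrinsics, pixels), "k1" (the pictures are not rectified: a ray, as slopes to the right and down, at radius r is drawn at 1 + k1 r^2 times it, then the intrinsics apply), "extrinsics" (4x4, takes a point from camera to world coordinates). Camera axes: x right, y down, z forward; pixel columns grow to the right and rows downward; lengths in m; the calibration is good to about 2 mm. A picture is of the moment at which its call begins: read the wrist's pose just before it. calibration takes no time and is no camera call; for the wrist camera it gives the pose at the moment of the call.
- job_done(): hands the job in; it is judged then, once.
Trained networks look in the newest picture that a camera, given by its name, has taken for a name from the list of things; names that differ only in an ending like _2 or _b are one class to them, and where a whole thing is asked for, a point or a joint stands for the part that bears it (a point fixed in the world has none). Each returns a list of dicts, best first, with "score" (0 to 1); they miss things now and then, are a little off and sometimes report something else, mostly with a low value. They report only what shows in the picture. A call takes as long as a camera call. They do not tell look-alikes from the thing itself.
- boxes_of(query, camera): "rect" ([left, top, right, bottom] in pixels, round what is visible of it).
- regions_of(query, camera): "region" (400x640 bool, what is visible of it) and "rect" ([left, top, right, bottom] in pixels, round what is visible of it).
- spot_point(query, camera): "uv" ([column, row] in pixels: a listed point, or the origin of a listed thing).
The state is a dict: "t": time; "q": joint angles; "qd": joint speeds; "joint_efforts": joint torques, N m; "eef_pos": TCP position; "ee_rot": TCP orientation; "force": force on the tool from outside, world axes, zero at the start; "moment": the same for the moment, N m; "width": finger opening in m; "gripper_force": force on a finger pad.
Only numpy, scipy, OpenCV 4.12 (cv2) and the standard library are available. Lean on these libraries where they do the work, as an engineer would, in place of code of your own. Each camera call takes 0.05 s, during which the arm holds its last target. There are 200 camera calls.

TASK

Put the blue cover back on the grey ignition box: hold it tilted, hook its two steel tabs under the lip at the box's near end, then swing it down until it lies flat on the ledge inside the rim. Then slide the bolt with the red knob fully home over the cover's far edge, and let go; leave the tape roll, the mug and the wood block where they are.

Things in the scene. Friction and masses are not known exactly. Their poses are not given: they have to be found in the camera images.
- box: Grey open-topped box fixed to the bench, black coil inside. Origin on the bench under the middle of its inside; z up, x from the hooking end (the end toward the robot) to the bolt end. Inside x -80 to 80, y -53 to 53 mm; walls 6 mm, rim at z = 62. A ledge all round at z = 48 carries the cover: 10 mm wide, 18 mm at the hooking end. The far wall has a 30 mm wide notch for the bolt, bottom at z = 53.
- slot_mouth (a point): Middle of the mouth of the slot under the lip, box (-70, 0, 52) mm. The lip runs the full width, from box x = -80 to -70, underside at z = 56, top at 62: the slot is 8 mm high (its floor is the ledge) and 10 mm deep. Tabs 4 mm thick enter it at tilts up to about 20 degrees (15 does well); a flat cover is stopped by the far wall.
- box_seat (a point): Where the cover's origin lies when seated: box (0, 0, 48) mm. The seated cover has the box's axes, with 3 mm of play each way in x and y.
- cover: Loose blue plate, about 0.22 kg, flat on the bench, handle up. Origin in its underside below the handle; z up, x from the tabs to the far edge. Plate 4 mm thick, x -66 to 77, y -50 to 50 mm. Two steel tabs at the -x edge, each 26 mm wide, centred at y = -30 and 30, 4 mm thick, level with the plate, reach to x = -77.
- cover_handle (a point): Point to grip in the handle bar: cover (0, 0, 34) mm, axes as the cover. Black bridge handle across the plate: bar 14 mm thick in x, 84 mm long in y, cover z 22 to 42 mm, on two posts at y = -36 and 36. The fingers close along x.
- cover_tabs (a point): Midway between the tips of the two tabs, on the underside: cover (-77, 0, 0) mm.
- cover_far_edge (a point): Middle of the edge farthest from the tabs, on the underside: cover (77, 0, 0) mm.
- bolt (a joint): Travel of the bolt in m: 0 = fully drawn back, 0.026 = fully home over the cover. It slides along the box's -x on a deck outside the far wall, with about 1.5 N of friction, and stays where it is left. Steel plate, underside at box z = 53.5; its tip is at box x = 90 mm drawn back, 64 mm home. It starts drawn back, clear of the opening (0 to 0.006).
- bolt_knob (a point): Point to grip in the red knob of the bolt: at box x = 106 mm less the travel, y = 0, z = 86 mm. The knob is an upright block 16 mm in x, 14 mm in y, z from 58.5 to 91.5 mm. Pinch it along the box's y.
- tape_red: Bystander: red roll of insulating tape lying flat, 62 mm across, 18 mm high; origin under its middle.
- mug: Bystander: white dotted mug standing upright, 92 mm across and 93 mm high, with a handle; origin under its middle.
- wood_block: Bystander: small wooden block 45 x 90 x 28 mm lying flat; origin under its middle.
There are look-alikes about, which are no part of the job. Leave any turquoise look-alike of the cover alone.

How it is judged:
On the way, in this order (a step that is already met when the one before it is completed fails the run):
1. both tabs are under the lip while the cover's far edge is still raised above the ledge (by 10 mm or more) (x of cover_tabs in the frame of box below -0.0725 m and z of cover_tabs in the frame of box between 0.044 and 0.0535 m and horizontal distance between cover_tabs and slot_mouth below 0.013 m and z of cover_far_edge in the frame of box above 0.058 m), for 0.1 s.
2. the cover lies flat on the ledge with its tabs under the lip, the bolt not yet over it (x of cover_tabs in the frame of box below -0.0725 m and z of cover_tabs in the frame of box between 0.044 and 0.0505 m and horizontal distance between cover_tabs and slot_mouth below 0.013 m and horizontal distance between cover and box_seat below 0.009 m and z of cover_far_edge in the frame of box below 0.0505 m and angle between the z axis of cover and the z axis of box, either way round below 0.03 rad and angle between cover's own z axis and vertical below 0.5 rad and value of joint bolt below 0.01 m), for 0.2 s.
At the end, for the whole second after the job is handed in: The cover lies at rest, within 9 mm of its seat, on the ledge inside the rim, tabs under the lip (at least 2.5 mm deep, in box x), both its tab tips and its far edge within 2.5 mm of the ledge and flat to 0.03 rad; the bolt is at least 21 of its 26 mm home (x of cover_tabs in the frame of box below -0.0725 m and z of cover_tabs in the frame of box between 0.044 and 0.0505 m and horizontal distance between cover_tabs and slot_mouth below 0.013 m and horizontal distance between cover and box_seat below 0.009 m and z of cover_far_edge in the frame of box below 0.0505 m and angle between the z axis of cover and the z axis of box, either way round below 0.03 rad and angle between cover's own z axis and vertical below 0.5 rad and value of joint bolt above 0.021 m and linear speed of cover below 0.01 m/s); the robot touches nothing.
It fails at once if the tape roll is pushed more than 20 mm from its place (distance of tape_red from where it was at the start of the episode above 0.02 m).
It fails at once if the mug is pushed more than 20 mm from its place (distance of mug from where it was at the start of the episode above 0.02 m).
It fails at once if the wood block is pushed more than 20 mm from its place (distance of wood_block from where it was at the start of the episode above 0.02 m).
It also fails if it takes over 48 s, if anything falls off the work surface, if the arm or the gripper's body presses on something with over 40 N, if the wrist force passes 120 N, or if a joint passes its speed limit or range.

## Working session

There is one attempt and no reset: what is moved stays moved. The work goes in short steps, Python scripts to look and compute and a tool call to move; the robot and the scene stay as the last step left them, time stands still between calls to the robot, and variables do not carry over. Pictures are saved under pics/ and viewed, at most 10 in all, crops included, and the job is handed in when it is done.

Besides the shell and the picture viewer there is one more tool, called after ">>>" as name(argument=value, ...), one argument or row to a line, values as JSON. arm_command: Moves the arm, as the interface text tells. Shift numbers are shares of 25 cm and turn numbers shares of 180 degrees, none past 1 either way. Its arguments: {"type":"object","properties":{"commands":{"type":"array"},"claw":{"type":"number"},"grip_force":{"type":"number"}},"required":["commands"]}

```bash
mkdir -p pics; ls; python3 - <<'E'
from station import *
import cv2,numpy as np
s=get_state();print(s['t'],s['eef_pos'],s['ee_rot'],s['width'])
ims=[]
for n in ['scene','top','wrist']:
    im=grab_frame(n);cv2.imwrite(f'pics/{n}0.png',im[...,::-1]);
    c=calibration(n);print(n,np.round(c['camera_matrix'],1).tolist(),c['k1'],np.round(c['extrinsics'],3).tolist())
    for q in ['box','cover','tape_red','mug','wood_block']:
        print(q,[(np.round(b['rect']).tolist(),round(b['score'],2)) for b in boxes_of(q,n)])
    for q in ['slot_mouth','box_seat','cover_handle','cover_tabs','cover_far_edge','bolt_knob']:
        print(q,[(np.round(b['uv']).tolist(),round(b['score'],2)) for b in spot_point(q,n)])
print(get_state()['t'])
E
```

```text
pics
0.0 [ 0.1907784  -0.64697466  0.22564964] [ 3.13997351e+00 -1.21872338e-04 -2.85492936e+00] 0.08733874195613968
scene [[430.4, 0.0, 321.2], [0.0, 430.4, 205.3], [0.0, 0.0, 1.0]] -0.04695616312123387 [[-0.89, -0.231, 0.393, 0.095], [-0.455, 0.419, -0.786, 1.091], [0.017, -0.878, -0.478, 0.724], [0.0, 0.0, 0.0, 1.0]]
box [([286.0, 221.0, 367.0, 269.0], 0.85)]
cover [([334.0, 186.0, 383.0, 215.0], 0.73), ([400.0, 185.0, 430.0, 201.0], 0.52), ([283.0, 221.0, 364.0, 270.0], 0.47)]
tape_red [([363.0, 223.0, 382.0, 244.0], 0.5)]
mug [([279.0, 186.0, 314.0, 219.0], 0.82)]
wood_block [([276.0, 306.0, 311.0, 337.0], 0.59), ([288.0, 221.0, 364.0, 272.0], 0.57)]
slot_mouth [([354.0, 241.0], 0.74)]
box_seat [([329.0, 238.0], 0.56)]
cover_handle [([360.0, 195.0], 0.87), ([418.0, 187.0], 0.45)]
cover_tabs [([398.0, 190.0], 0.71), ([381.0, 205.0], 0.7), ([372.0, 234.0], 0.4)]
cover_far_edge [([336.0, 201.0], 0.64), ([434.0, 200.0], 0.43)]
bolt_knob [([292.0, 224.0], 0.56)]
top [[419.4, 0.0, 323.0], [0.0, 419.4, 201.7], [0.0, 0.0, 1.0]] -0.055193419677625595 [[0.004, -0.996, 0.09, 0.453], [-1.0,
[... 295 characters left out ...]
35.0], 0.91), ([281.0, 178.0, 323.0, 246.0], 0.67)]
slot_mouth [([306.0, 236.0], 0.74), ([335.0, 242.0], 0.46)]
box_seat []
cover_handle [([438.0, 250.0], 0.68), ([396.0, 204.0], 0.63)]
cover_tabs [([439.0, 230.0], 0.98), ([396.0, 221.0], 0.69)]
cover_far_edge [([394.0, 186.0], 0.97), ([430.0, 271.0], 0.58)]
bolt_knob []
wrist [[299.8, 0.0, 324.3], [0.0, 299.8, 204.1], [0.0, 0.0, 1.0]] -0.015348531736474217 [[-0.284, 0.928, 0.242, 0.125], [0.959, 0.275, 0.072, -0.667], [0.0, 0.252, -0.968, 0.385], [0.0, 0.0, 0.0, 1.0]]
box []
cover [([436.0, 377.0, 456.0, 400.0], 0.83)]
tape_red []
mug []
wood_block []
slot_mouth []
box_seat []
cover_handle []
cover_tabs []
cover_far_edge []
bolt_knob []
1.8
```

```bash
python3 - <<'E'
import cv2,numpy as np
t=cv2.imread('pics/top0.png')[130:290,195:460];cv2.imwrite('pics/t1.png',cv2.resize(t,None,fx=3,fy=3,interpolation=cv2.INTER_CUBIC))
t=cv2.imread('pics/scene0.png')[170:350,260:460];cv2.imwrite('pics/s1.png',cv2.resize(t,None,fx=3.3,fy=3.3,interpolation=cv2.INTER_CUBIC))
E
```

```text
(no output)
```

View pics/t1.png

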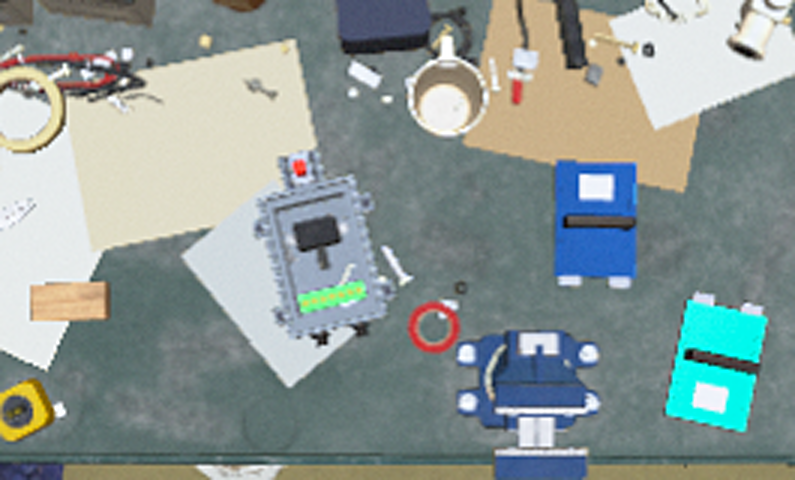

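View pics/s1.png

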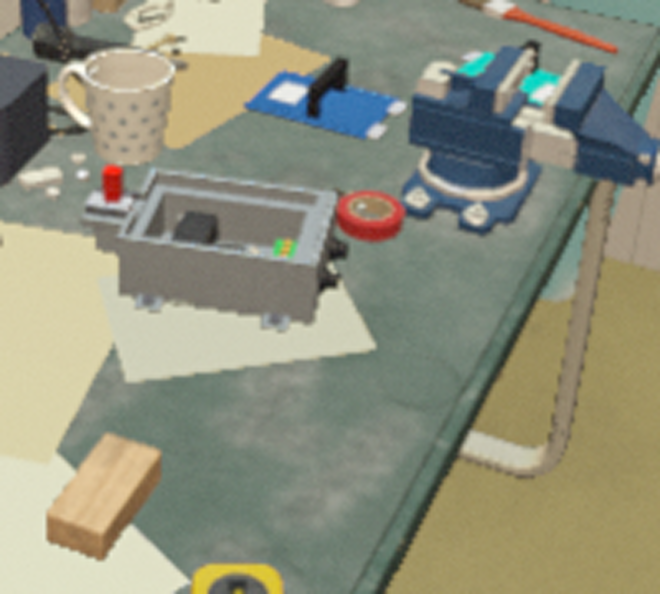

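Two cover-like plates: blue at top px (396,204) with the tabs toward the robot, and turquoise at (438,250) behind the vise. The blue one fits the description, and the enlarged crop confirms it. The box is at (300,210), knob up, with the hooking end toward the robot. Red tape is at (340,239), the mug at (343,160) and the wood block at (218,230). The vise at (372,258) is an obstacle.

```bash
cat > h.py <<'E'
from station import *
import numpy as np,cv2
from scipy.spatial.transform import Rotation as R
from scipy.optimize import least_squares
def cam(n):
    c=calibration(n);return np.array(c['camera_matrix']),c['k1'],np.array(c['extrinsics'])
def ray_z(c,uv,z):
    K,k,E=c;d=cv2.undistortPoints(np.array([[uv]],float),K,np.array([k,0,0,0.]))[0,0]
    v=E[:3,:3]@[d[0],d[1],1];return E[:3,3]+v*(z-E[2,3])/v[2]
def proj(c,P):
    K,k,E=c;T=np.linalg.inv(E);r,_=cv2.Rodrigues(T[:3,:3])
    return cv2.projectPoints(np.atleast_2d(np.array(P,float)),r,T[:3,3],K,np.array([k,0,0,0.]))[0][:,0]
def shift(target,s=None):  # commanded pose ~ measured; returns tool-frame shares
    s=s or get_state();r=R.from_euler('xyz',s['ee_rot'])
    return np.round(r.inv().apply(np.array(target)-s['eef_pos'])/.25,4)
E
python3 - <<'E'
from h import *
c=cam('top')
for n,uv,z in [('handle',(396,204),.04),('tabs',(396,221),.004),('far',(394,186),.004),('cov ctr',(394,201),.004),('knob',(295,186),.0915),('slot',(306,236),.052),('box ul',(282,193),.062),('tape',(340,239),.018),('mug',(343,160),.09),('wood',(218,230),.028),('vise tl',(360,240),.1),('vise br',(395,290),.1),('turq',(433,252),.004)]:
    print(n,np.round(ray_z(c,uv,z),3))
s=get_state();r=R.from_euler('xyz',s['ee_rot']).as_matrix();print(np.round(r,3))
K,k,E=cam('wrist');T=np.eye(4);T[:3,:3]=r;T[:3,3]=s['eef_pos'];print(np.round(np.linalg.inv(T)@E,3))
E
```

```text
handle [ 0.582 -0.191  0.04 ]
tabs [ 0.522 -0.196  0.004]
far [ 0.652 -0.19   0.004]
cov ctr [ 0.596 -0.19   0.004]
knob [0.638 0.169 0.091]
slot [0.466 0.131 0.052]
box ul [0.617 0.217 0.062]
tape [0.456 0.01  0.018]
mug [0.731 0.003 0.09 ]
wood [0.486 0.449 0.028]
vise tl [ 0.453 -0.055  0.1  ]
vise br [ 0.284 -0.173  0.1  ]
turq [ 0.409 -0.331  0.004]
[[-0.959 -0.283 -0.   ]
 [-0.283  0.959  0.   ]
 [ 0.     0.    -1.   ]]
[[ 0.001 -0.968 -0.252  0.069]
 [ 1.     0.001  0.     0.   ]
 [-0.    -0.252  0.968 -0.158]
 [ 0.     0.     0.     1.   ]]
```

>>> arm_command(
  commands=[
    {"tx":-0.12,"ty":0.083,"tz":-0.01,"twist":0.011},
    {"tx":-0.24,"ty":0.166,"tz":-0.02,"twist":0.022},
    {"tx":-0.36,"ty":0.25,"tz":-0.03,"twist":0.033},
    {"tx":-0.48,"ty":0.333,"tz":-0.03,"twist":0.044},
    {"tx":-0.6,"ty":0.416,"tz":-0.03,"twist":0.055},
    {"tx":-0.72,"ty":0.5,"tz":-0.03,"twist":0.066},
    {"tx":-0.84,"ty":0.583,"tz":-0.03,"twist":0.08},
    {"tx":-0.96,"ty":0.666,"tz":-0.03,"twist":0.091},
  ],
  claw=1,
)

```text
t: 2.47
eef_pos: [0.3749, -0.4183, 0.2344]
ee_rot: [-3.141, 0.001, 3.14]
force: [1.1, -0.4, 0.6]
width: 0.0876
gripper_force: 0.0
```

```bash
python3 - <<'E'
from h import *
s=get_state();print(s['t'],s['eef_pos'],s['ee_rot'],shift([.56,-.19,.24]))
E
```

```text
2.4667 [ 0.37486169 -0.41831443  0.23435554] [-3.14130411e+00  5.58726605e-04  3.14024131e+00] [-0.7393  0.9143 -0.0224]
```

>>> arm_command(
  commands=[
    {"tx":-0.1,"ty":0.12,"tz":0},
    {"tx":-0.2,"ty":0.24,"tz":0},
    {"tx":-0.3,"ty":0.37,"tz":-0.01},
    {"tx":-0.4,"ty":0.49,"tz":-0.02},
    {"tx":-0.5,"ty":0.61,"tz":-0.02},
    {"tx":-0.6,"ty":0.74,"tz":-0.02},
    {"tx":-0.7,"ty":0.86,"tz":-0.02},
    {"tx":-0.74,"ty":0.91,"tz":-0.02},
  ],
)

```text
invalid input
```

```bash
python3 - <<'E'
from h import *
s=get_state();print(s['t'],s['eef_pos'],s['ee_rot'],s['q'])
c=cam('wrist');im=grab_frame('wrist');cv2.imwrite('pics/w1.png',im[...,::-1])
for q in ['cover_handle','cover_tabs','cover_far_edge']:
    print(q,[(np.round(b['uv'],1).tolist(),round(b['score'],2)) for b in spot_point(q,'wrist')])
h=cv2.cvtColor(im,cv2.COLOR_RGB2HSV);m=((h[...,0]>100)&(h[...,0]<125)&(h[...,1]>150)&(h[...,2]>60)).astype(np.uint8)
n,l,st,ce=cv2.connectedComponentsWithStats(m);print([st[i].tolist() for i in range(1,n) if st[i,4]>300])
E
```

```text
2.4667 [ 0.37486169 -0.41831443  0.23435554] [-3.14130411e+00  5.58726605e-04  3.14024131e+00] [-4.91660131e-01  1.67502975e-01 -2.30267758e-01 -9.27855847e-06
 -1.17239682e+00 -1.08048403e+00]
cover_handle [([394.0, 218.3], 0.55)]
cover_tabs [([375.2, 257.4], 0.6)]
cover_far_edge [([404.4, 150.2], 0.64)]
[]
```

View pics/w1.png

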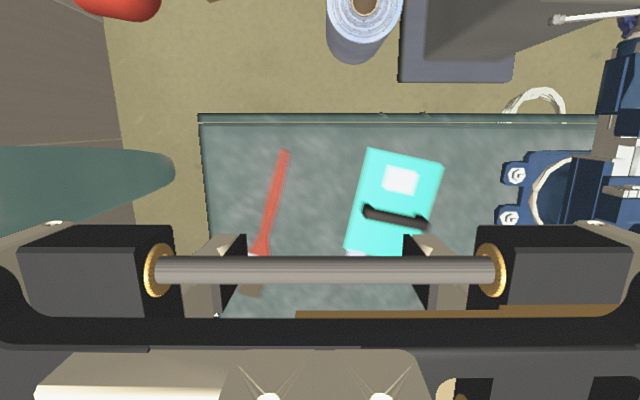

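Turquoise look-alike at (395,200) is in view; the gripper hides the lower half, so I'll look from further out. The rows also need "twist".

>>> arm_command(
  commands=[
    {"tx":-0.11,"ty":0.11,"tz":0,"twist":0},
    {"tx":-0.22,"ty":0.22,"tz":0,"twist":0},
    {"tx":-0.34,"ty":0.34,"tz":-0.01,"twist":0},
    {"tx":-0.45,"ty":0.45,"tz":-0.02,"twist":0},
    {"tx":-0.56,"ty":0.56,"tz":-0.02,"twist":0},
    {"tx":-0.67,"ty":0.67,"tz":-0.02,"twist":0},
    {"tx":-0.78,"ty":0.78,"tz":-0.02,"twist":0},
    {"tx":-0.9,"ty":0.9,"tz":-0.02,"twist":0},
  ],
)

```text
t: 3.33
eef_pos: [0.5989, -0.1952, 0.2392]
ee_rot: [-3.141, 0.0, 3.141]
force: [1.0, -0.2, 0.5]
width: 0.0875
gripper_force: 0.0
```

```bash
cat > look.py <<'E'
from h import *
import sys
s=get_state();print(s['t'],s['eef_pos'],s['ee_rot'],np.round(s['q'],2))
c=cam('wrist');im=grab_frame('wrist');cv2.imwrite(f'pics/{sys.argv[1]}.png',im[...,::-1])
for q in sys.argv[2:]:
    print(q,[(np.round(b['uv'],1).tolist(),round(b['score'],2)) for b in spot_point(q,'wrist')])
E
python3 look.py w2 cover_handle cover_tabs cover_far_edge
```

```text
3.3333 [ 0.59891182 -0.19521678  0.23922243] [-3.14138933e+00  1.17505314e-04  3.14101239e+00] [-0.01  0.28 -0.08  0.   -1.22 -1.57]
cover_handle [([332.6, 167.8], 0.77), ([199.7, 19.6], 0.73), ([621.1, 137.5], 0.55)]
cover_tabs [([200.7, 90.7], 0.93), ([332.3, 106.8], 0.83)]
cover_far_edge [([330.5, 223.5], 0.92)]
```

View pics/w2.png

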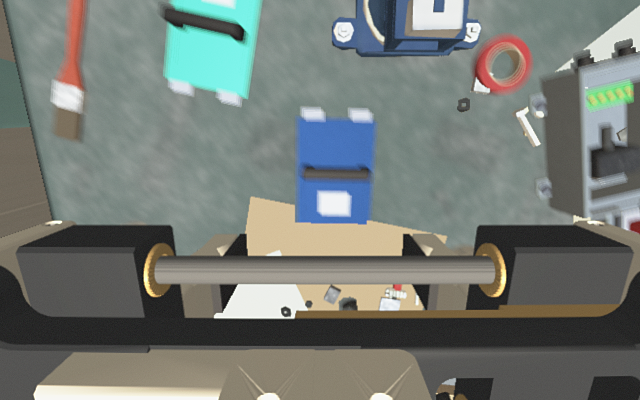

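Blue plate spans (297,117)–(375,222), tabs at (312,113) and (361,113), handle bar at (336,173). Nothing obstructs it.

```bash
cat > fitcover.py <<'E'
from h import *
import sys
s=get_state();c=cam('wrist');im=cv2.imread(sys.argv[1]) 
h=cv2.cvtColor(im,cv2.COLOR_BGR2HSV);m=((h[...,0]>100)&(h[...,0]<122)&(h[...,1]>150)&(h[...,2]>70)).astype(np.uint8)
n,l,st,ce=cv2.connectedComponentsWithStats(cv2.morphologyEx(m,cv2.MORPH_CLOSE,np.ones((15,15))))
x,y=map(int,sys.argv[2:4]);i=l[y,x];print(st[i])
p=np.argwhere((l==i)&(m>0))[:,::-1]
hull=cv2.convexHull(p.astype(np.float32))[:,0]
W=np.array([ray_z(c,u,.004)[:2] for u in hull])*1000
r=cv2.minAreaRect(W.astype(np.float32));print(r,cv2.boxPoints(r))
E
python3 fitcover.py pics/w2.png 336 140
python3 - <<'E'
from h import *
c=cam('wrist')
for n,uv,z in [('handle',(332.6,167.8),.034),('tabs',(332.3,106.8),0.002),('far',(330.5,223.5),.002),('barL',(302,173),.042),('barR',(370,173),.042)]: print(n,np.round(ray_z(c,uv,z),4))
E
```

```text
[ 300  121   73  103 5427]
((590.4229125976562, -181.67596435546875), (91.42427062988281, 134.58677673339844), 88.94620513916016) [[ 522.30023 -226.14276]
 [ 656.8642  -228.61798]
 [ 658.5456  -137.20917]
 [ 523.9816  -134.73395]]
handle [ 0.5784 -0.1853  0.034 ]
tabs [ 0.506  -0.1855  0.002 ]
far [ 0.6598 -0.1865  0.002 ]
barL [ 0.5837 -0.2218  0.042 ]
barR [ 0.5834 -0.1409  0.042 ]
```

>>> arm_command(
  commands=[
    {"tx":0.01,"ty":0.01,"tz":0.07,"twist":0.006},
    {"tx":0.02,"ty":0.02,"tz":0.15,"twist":0.006},
    {"tx":0.03,"ty":0.03,"tz":0.23,"twist":0.006},
    {"tx":0.04,"ty":0.04,"tz":0.31,"twist":0.006},
    {"tx":0.055,"ty":0.055,"tz":0.39,"twist":0.006},
    {"tx":0.055,"ty":0.055,"tz":0.45,"twist":0.006},
    {"tx":0.055,"ty":0.055,"tz":0.476,"twist":0.006},
    {"tx":0.055,"ty":0.055,"tz":0.476,"twist":0.006},
  ],
)

```text
t: 4.2
eef_pos: [0.5829, -0.1828, 0.1187]
ee_rot: [3.142, -0.003, 3.122]
force: [-0.0, 0.8, 0.6]
width: 0.0877
gripper_force: 0.0
```

```bash
python3 look.py w3 cover_handle
```

```text
4.2 [ 0.58291014 -0.18278978  0.11870913] [ 3.14156413e+00 -2.75785086e-03  3.12181779e+00] [ 0.02  0.34 -0.27 -0.   -0.96 -1.61]
cover_handle [([320.9, 208.8], 0.62)]
```

View pics/w3.png

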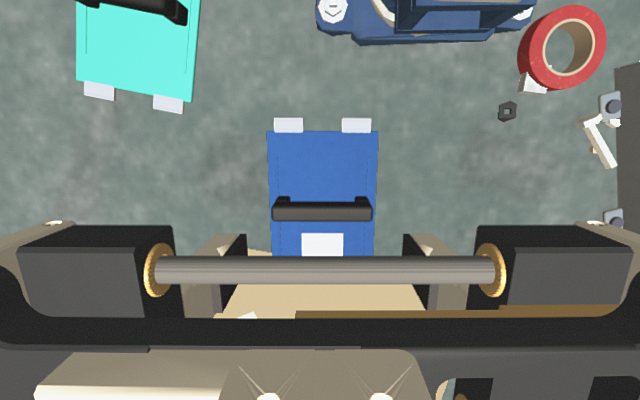

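Bar top face spans columns ~271–373 at row ~212, between the fingers (244 and 405).

```bash
python3 - <<'E'
from h import *
c=cam('wrist');im=cv2.imread('pics/w3.png');g=im.max(2)
print('g rows',g[195:228,320].tolist())
for r in (208,212,216): print(r,g[r,264:278].tolist(),g[r,366:380].tolist())
for n,uv,z in [('L',(271.5,212),.042),('R',(373,212),.042),('plate L top',(267,131.5),.004),('plate R top',(378,131.5),.004),('L200',(268.5,195),.004),('R200',(376.5,195),.004),('barnear',(320,203),.042),('barfar',(320,221),.042),('fL',(244,236),.118),('fR',(405,236),.118)]: print(n,np.round(ray_z(c,uv,z)*1000,1))
im2=im[:, :];h=cv2.cvtColor(im,cv2.COLOR_BGR2HSV)
for r in (140,170,195): 
  b=np.where((h[r,:,1]>130)&(h[r,:,0]>100)&(h[r,:,0]<125))[0];b=b[(b>200)&(b<450)];print(r,b.min(),b.max(),[np.round(ray_z(c,(u,r),.004)*1000,1)[:2] for u in (b.min()-.5,b.max()+.5)])
E
```

```text
g rows [194, 192, 192, 195, 196, 184, 128, 46, 31, 28, 31, 39, 54, 76, 95, 98, 98, 98, 96, 94, 93, 93, 91, 91, 86, 68, 123, 181, 198, 193, 193, 191, 191]
208 [133, 134, 133, 131, 130, 135, 187, 117, 57, 72, 81, 80, 78, 78] [70, 69, 70, 72, 67, 61, 99, 179, 182, 127, 143, 143, 145, 144]
212 [137, 133, 134, 132, 133, 142, 182, 108, 60, 88, 99, 96, 102, 100] [96, 97, 97, 97, 89, 65, 88, 163, 173, 120, 139, 141, 138, 141]
216 [131, 132, 131, 131, 132, 134, 155, 116, 57, 81, 96, 97, 93, 96] [91, 91, 94, 89, 83, 60, 104, 193, 179, 141, 144, 141, 142, 141]
L [ 583.5 -225.9   42. ]
R [ 585.  -142.5   42. ]
plate L top [ 519.7 -232.5    4. ]
plate R top [ 521.4 -133.5    4. ]
L200 [ 577.8 -234.9    4. ]
R200 [ 579.5 -133.3    4. ]
barnear [ 576.6 -185.9   42. ]
barfar [ 592.  -186.2   42. ]
fL [ 575.7 -228.2  118. ]
fR [ 577.4 -136.2  118. ]
140 267 377 [array([ 527.1, -233.4]), array([ 528.9, -133.8])]
170 269 376 [array([ 554.2, -233.4]), array([ 555.9, -134. ])]
195 270 374 [array([ 577.8, -234. ]), array([ 579.5, -135.2])]
```

>>> arm_command(
  commands=[
    {"tx":-0.006,"ty":-0.005,"tz":0.06,"twist":0},
    {"tx":-0.006,"ty":-0.005,"tz":0.12,"twist":0},
    {"tx":-0.006,"ty":-0.005,"tz":0.18,"twist":0},
    {"tx":-0.006,"ty":-0.005,"tz":0.22,"twist":0},
    {"tx":-0.006,"ty":-0.005,"tz":0.26,"twist":0},
    {"tx":-0.006,"ty":-0.005,"tz":0.27,"twist":0},
    {"tx":-0.006,"ty":-0.005,"tz":0.27,"twist":0},
    {"tx":-0.006,"ty":-0.005,"tz":0.27,"twist":0},
  ],
)

```text
t: 4.97
eef_pos: [0.5865, -0.1828, 0.0532]
ee_rot: [-3.141, 0.001, 3.124]
force: [0.5, 0.1, -0.2]
width: 0.0875
gripper_force: 0.0
```

```bash
python3 look.py w4; python3 - <<'E'
import cv2
t=cv2.imread('pics/w4.png')[120:270,200:450];cv2.imwrite('pics/w4c.png',cv2.resize(t,None,fx=3.2,fy=3.2,interpolation=cv2.INTER_CUBIC))
E
```

```text
4.9667 [ 0.58648489 -0.18278894  0.05316048] [-3.14137750e+00  7.11165811e-04  3.12393321e+00] [ 0.02  0.42 -0.33  0.   -0.82 -1.6 ]
```

View pics/w4c.png

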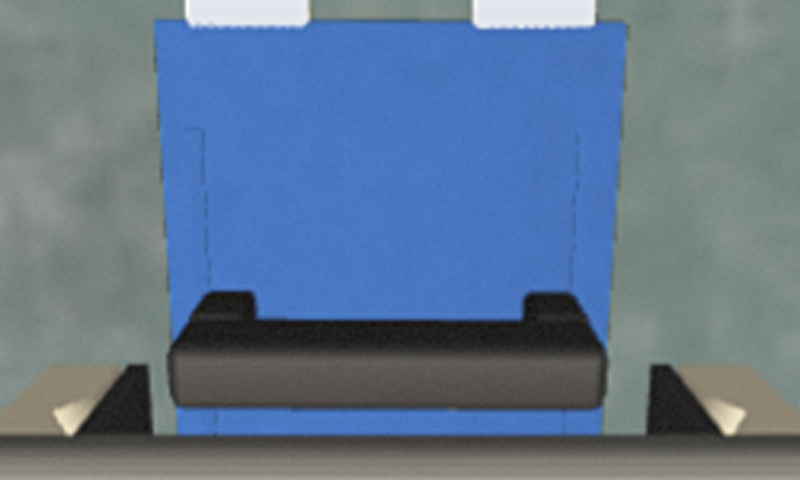

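The bar is about 2.2 mm off centre between the fingers (bar centre at crop 387, fingers at 400), so I'll shift along -ty and descend slowly.

>>> arm_command(
  commands=[
    {"tx":0.006,"ty":-0.009,"tz":0,"twist":0},
    {"tx":0.006,"ty":-0.009,"tz":0,"twist":0},
    {"tx":0.006,"ty":-0.009,"tz":0.01,"twist":0},
    {"tx":0.006,"ty":-0.009,"tz":0.03,"twist":0},
    {"tx":0.006,"ty":-0.009,"tz":0.045,"twist":0},
    {"tx":0.006,"ty":-0.009,"tz":0.06,"twist":0},
    {"tx":0.006,"ty":-0.009,"tz":0.065,"twist":0},
    {"tx":0.006,"ty":-0.009,"tz":0.065,"twist":0},
  ],
)

```text
t: 5.68
eef_pos: [0.584, -0.1849, 0.0355]
ee_rot: [-3.142, -0.001, 3.124]
force: [-0.3, 0.2, 0.3]
width: 0.0873
gripper_force: 0.0
```

>>> arm_command(
  commands=[
    {"tx":0,"ty":0,"tz":0.01,"twist":0},
    {"tx":0,"ty":0,"tz":0.02,"twist":0},
    {"tx":0,"ty":0,"tz":0.03,"twist":0},
    {"tx":0,"ty":0,"tz":0.04,"twist":0},
    {"tx":0,"ty":0,"tz":0.05,"twist":0},
    {"tx":0,"ty":0,"tz":0.05,"twist":0},
    {"tx":0,"ty":0,"tz":0.05,"twist":0},
    {"tx":0,"ty":0,"tz":0.05,"twist":0},
  ],
)

```text
t: 6.35
eef_pos: [0.5845, -0.1849, 0.0239]
ee_rot: [-3.142, 0.0, 3.124]
force: [0.2, -0.6, 0.1]
width: 0.088
gripper_force: 0.0
```

>>> arm_command(
  commands=[
    {"tx":0,"ty":0,"tz":0,"twist":0},
    {"tx":0,"ty":0,"tz":0,"twist":0},
    {"tx":0,"ty":0,"tz":0,"twist":0},
    {"tx":0,"ty":0,"tz":0,"twist":0},
    {"tx":0,"ty":0,"tz":0,"twist":0},
    {"tx":0,"ty":0,"tz":-0.02,"twist":0},
    {"tx":0,"ty":0,"tz":-0.06,"twist":0},
    {"tx":0,"ty":0,"tz":-0.1,"twist":0},
  ],
  claw=0,
  grip_force=20,
)

```text
t: 7.02
eef_pos: [0.584, -0.1849, 0.0493]
ee_rot: [3.142, -0.001, 3.124]
force: [0.1, 0.8, -2.3]
width: 0.0838
gripper_force: 20.0
```

>>> arm_command(
  commands=[
    {"tx":0,"ty":0,"tz":-0.1,"twist":0},
    {"tx":0,"ty":0.06,"tz":-0.23,"twist":0},
    {"tx":-0.03,"ty":0.14,"tz":-0.36,"twist":0},
    {"tx":-0.06,"ty":0.22,"tz":-0.48,"twist":0},
    {"tx":-0.1,"ty":0.31,"tz":-0.6,"twist":0},
    {"tx":-0.14,"ty":0.4,"tz":-0.7,"twist":0},
    {"tx":-0.18,"ty":0.48,"tz":-0.77,"twist":0},
    {"tx":-0.18,"ty":0.54,"tz":-0.8,"twist":0},
  ],
)

```text
t: 7.68
eef_pos: [0.6342, -0.0492, 0.2533]
ee_rot: [3.141, 0.006, 3.125]
force: [1.0, 0.5, -1.1]
width: 0.0839
gripper_force: 20.0
```

>>> arm_command(
  commands=[
    {"tx":0,"ty":0,"tz":0,"twist":0},
    {"tx":0,"ty":0,"tz":0,"twist":0},
    {"tx":0,"ty":0,"tz":0,"twist":0},
    {"tx":0,"ty":0,"tz":0,"twist":0},
    {"tx":0,"ty":0,"tz":0,"twist":0},
    {"tx":0,"ty":0,"tz":0,"twist":0},
    {"tx":0,"ty":0,"tz":0,"twist":0},
    {"tx":0,"ty":0,"tz":0,"twist":0},
  ],
)

```text
t: 8.35
eef_pos: [0.6317, -0.0511, 0.2486]
ee_rot: [-3.142, -0.0, 3.123]
force: [0.6, 0.4, -2.7]
width: 0.0834
gripper_force: 20.0
```

```bash
python3 look.py w5 slot_mouth box_seat bolt_knob cover_tabs box; python3 - <<'E'
import numpy as np
from h import *
c=cam('wrist');np.savez('w5.npz',K=c[0],k=c[1],E=c[2])
E
```

```text
8.35 [ 0.63173792 -0.05112266  0.24855064] [-3.14151090e+00 -4.63497989e-04  3.12313519e+00] [ 0.23  0.28 -0.05 -0.   -1.24 -1.82]
slot_mouth [([491.9, 31.3], 0.94)]
box_seat [([495.7, 103.4], 0.7)]
bolt_knob [([530.1, 194.9], 0.75)]
cover_tabs [([85.4, 70.3], 0.79)]
box [([476.9, 103.2], 0.88)]
```

View pics/w5.png

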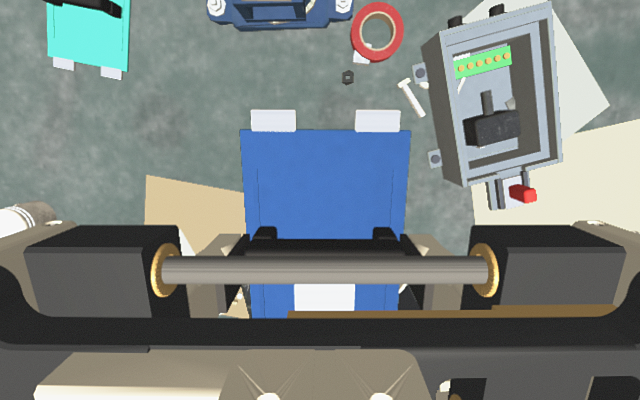

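Box at right: rim outer corners near (441,33), (551,2), (562,160), (470,186); slot mouth (492,31); knob (524,194). The held cover is level at (325,185), tabs up.

```bash
python3 - <<'E'
from h import *
d=np.load('w5.npz');c=(d['K'],float(d['k']),d['E'])
im=cv2.imread('pics/w5.png');g=cv2.cvtColor(im,cv2.COLOR_BGR2GRAY)
uv=np.array([(441,33),(551,2),(562,160),(470,186)],np.float32)
M=np.array([(-86,59),(-86,-59),(86,-59),(86,59)])*1e-3
# image right = +y world? tool y => +y; so left in image = -y
M[:,1]*=-1
def w(p,m,z): 
    C,S=np.cos(p[2]),np.sin(p[2]);return np.c_[p[0]+C*m[:,0]-S*m[:,1],p[1]+S*m[:,0]+C*m[:,1],np.full(len(m),z)]
f=lambda p:(proj(c,w(p,M,.062))-uv).ravel()
r=least_squares(f,[.534,.146,.2]);print(r.x,r.fun.round(1))
for n,m,z in [('slot',(-70,0),.052),('seat',(0,0),.048),('knob',(106,0),.086),('box',(0,0),0)]:
    print(n,proj(c,w(r.x,np.array([m])*1e-3,z)))
# model overlay
o=im.copy()
for m,z,col in [(M,.062,(0,0,255)),(M*[80/86,53/59],.062,(0,255,0)),(np.array([(-70,-53),(-70,53)])*1e-3,.062,(255,0,255)),(np.array([(98,-7),(98,7),(114,7),(114,-7)])*1e-3,.0915,(255,0,0))]:
    cv2.polylines(o,[np.int32(np.round(proj(c,w(r.x,m,z))*8))],True,col,1,shift=3)
cv2.imwrite('pics/o5.png',cv2.resize(o[0:215,420:610],None,fx=2.7,fy=2.7,interpolation=cv2.INTER_NEAREST))
E
```

```text
[0.53867543 0.15089951 0.25860423] [-1.6 -0.3  1.4 -2.6  4.3  1.6 -4.1  2.6]
slot [[492.55563473  35.33548429]]
seat [[499.32918562 101.41004982]]
knob [[531.19136835 195.91842527]]
box [[478.51105668 104.29025521]]
```

View pics/o5.png

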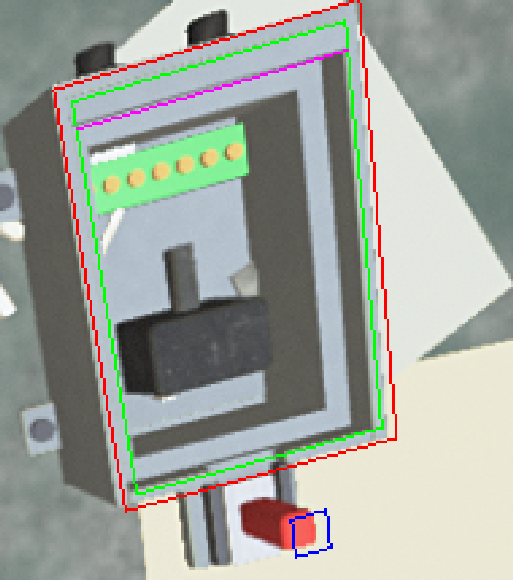

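```bash
python3 - <<'E'
from h import *
d=np.load('w5.npz');c=(d['K'],float(d['k']),d['E'])
im=cv2.imread('pics/w5.png')
uv=np.array([(439.8,33.3),(553,.5),(563,161.5),(464,188),(530.4,195.5)])
M=np.array([(-86,-59,62),(-86,59,62),(86,59,62),(86,-59,62),(106,0,91.5)])*1e-3
def w(p,m): 
    m=np.array(m,float);C,S=np.cos(p[2]),np.sin(p[2]);return np.c_[p[0]+C*m[:,0]-S*m[:,1],p[1]+S*m[:,0]+C*m[:,1],m[:,2]]
def f(p):
    m=M.copy();m[4,0]-=p[3];return (proj(c,w(p,m))-uv).ravel()
r=least_squares(f,[.534,.146,.2,.003]);print(r.x,r.fun.round(1))
# refine: gradient-weighted ICP on rim outer edges, left & right & near & far
g=cv2.GaussianBlur(cv2.cvtColor(im,cv2.COLOR_BGR2GRAY),(0,0),.8).astype(float)
p=r.x.copy()
ct=cam('top');it=cv2.imread('pics/top0.png')
o=im.copy();q=r.x
for m,col in [(M[:4],(0,0,255)),([(-80,-53,62),(-80,53,62),(80,53,62),(80,-53,62)],(0,255,0)),([(-70,-53,62),(-70,53,62)],(255,0,255)),([(-62,-43,48),(-62,43,48),(70,43,48),(70,-43,48)],(0,255,255)),([(98-1e3*q[3],-7,91.5),(98-1e3*q[3],7,91.5),(114-1e3*q[3],7,91.5),(114-1e3*q[3],-7,91.5)],(255,0,0))]:
    m=np.array(m,float); m=m/1000 if abs(m).max()>1 else m
    cv2.polylines(o,[np.int32(np.round(proj(c,w(q,m))*8))],True,col,1,shift=3)
    cv2.polylines(it,[np.int32(np.round(proj(ct,w(q,m))*8))],True,col,1,shift=3)
a=cv2.resize(o[0:215,420:580],None,fx=2.7,fy=2.7,interpolation=cv2.INTER_NEAREST)
b=cv2.resize(it[170:255,275:330],None,fx=6.5,fy=6.5,interpolation=cv2.INTER_NEAREST)
z=np.zeros((590,a.shape[1]+b.shape[1],3),np.uint8);z[:a.shape[0],:a.shape[1]]=a;z[:b.shape[0],a.shape[1]:]=b
cv2.imwrite('pics/o6.png',z);print(z.shape)
E
```

```text
[0.53907622 0.14947667 0.24259064 0.00281097] [-0.6 -1.5 -0.6 -0.   0.9  1.5 -0.6  0.5  1.  -0.1]
(590, 790, 3)
```

View pics/o6.png

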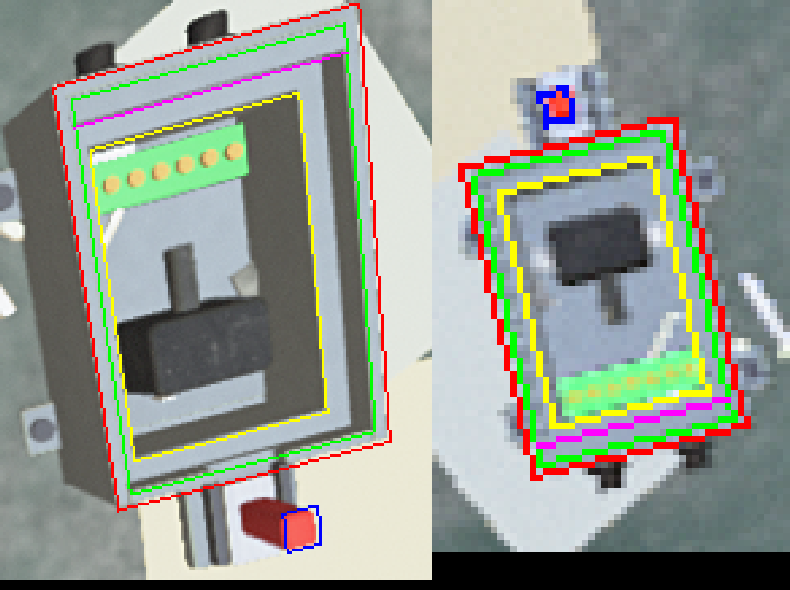

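```bash
cat >> h.py <<'E'
BX=np.array([.539,.1495]);BY=.238
def box2w(x,y=0):
    return BX+np.array([np.cos(BY)*x-np.sin(BY)*y,np.sin(BY)*x+np.cos(BY)*y])
def w2box(p):
    d=np.array(p[:2])-BX;C,S=np.cos(BY),np.sin(BY);return np.array([C*d[0]+S*d[1],-S*d[0]+C*d[1]])
def plan(bx,z,by=0):
    s=get_state();y=s['ee_rot'][2];dy=(BY+np.pi-y+np.pi)%(2*np.pi)-np.pi
    print('t',round(s['t'],2),'box',np.round(w2box(s['eef_pos'])*1e3,1),'z',np.round(s['eef_pos'][2]*1e3,1),'shift',shift([*box2w(bx,by),z],s),'twist',round(-dy/np.pi,4),'F',np.round(s['force'],1))
E
python3 - <<'E'
from h import *
d=np.load('w5.npz');c=(d['K'],float(d['k']),d['E'])
r=R.from_euler('xyz',[-3.1415,-.0005,3.1231]);p=np.array([.63174,-.05112,.24855])
for uv in [(251,110),(296,110),(356,110),(400,110),(240,130),(411,130)]:
    print(uv,np.round(r.inv().apply(ray_z(c,uv,p[2]-.024+.004)-p)*1e3,1))
plan(.009,.16)
E
```

```text
(251, 110) [ 77.5 -41.4  20. ]
(296, 110) [ 77.5 -15.8  20. ]
(356, 110) [77.6 18.4 20. ]
(400, 110) [77.7 43.4 20. ]
(240, 130) [ 66.4 -48.4  20. ]
(411, 130) [66.6 50.5 20. ]
t 8.65 box [  43.1 -216.5] z 248.8 shift [0.3509 0.8032 0.3554] twist -0.0815 F [-0.2 -0.7 -2.2]
```

>>> arm_command(
  commands=[
    {"tx":0.05,"ty":0.1,"tz":0.02,"twist":-0.01},
    {"tx":0.1,"ty":0.22,"tz":0.05,"twist":-0.02},
    {"tx":0.15,"ty":0.34,"tz":0.1,"twist":-0.035},
    {"tx":0.2,"ty":0.46,"tz":0.15,"twist":-0.05},
    {"tx":0.25,"ty":0.58,"tz":0.2,"twist":-0.065},
    {"tx":0.3,"ty":0.7,"tz":0.26,"twist":-0.075},
    {"tx":0.35,"ty":0.78,"tz":0.32,"twist":-0.0815},
    {"tx":0.351,"ty":0.8,"tz":0.355,"twist":-0.0815},
  ],
)

```text
t: 9.32
eef_pos: [0.5454, 0.1533, 0.1588]
ee_rot: [3.141, -0.001, -2.9]
force: [-0.6, -0.3, -1.3]
width: 0.0838
gripper_force: 20.0
```

>>> arm_command(
  commands=[
    {"tx":0,"ty":0,"tz":0,"twist":0},
    {"tx":0,"ty":0,"tz":0,"twist":0},
    {"tx":0,"ty":0,"tz":0,"twist":0},
    {"tx":0,"ty":0,"tz":0,"twist":0},
    {"tx":0,"ty":0,"tz":0,"twist":0},
    {"tx":0,"ty":0,"tz":0,"twist":0},
    {"tx":0,"ty":0,"tz":0,"twist":0},
    {"tx":0,"ty":0,"tz":0,"twist":0},
  ],
)

```text
t: 9.98
eef_pos: [0.5479, 0.1505, 0.1602]
ee_rot: [3.142, 0.0, -2.904]
force: [1.1, -0.5, -2.5]
width: 0.0836
gripper_force: 20.0
```

```bash
python3 look.py w7; python3 - <<'E'
from h import *
plan(.009,.095,-.001)
E
```

```text
9.9833 [0.547876   0.15048776 0.16024772] [ 3.14150514e+00  3.00183491e-04 -2.90406171e+00] [ 0.61  0.24 -0.32  0.   -1.01 -1.95]
t 10.03 box [ 8.8 -1. ] z 160.2 shift [-7.000e-04  2.000e-04  2.607e-01] twist -0.0001 F [-0.3 -0.7 -1.2]
```

View pics/w7.png

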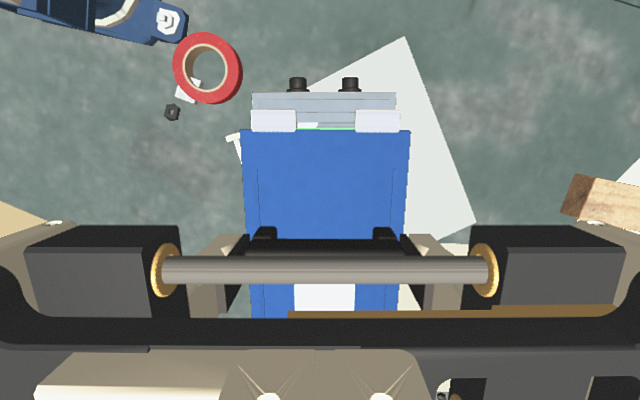

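The near rim shows level at row ~93, columns 253–396, under the level cover (240–411), so yaw and lateral position agree.

```bash
python3 - <<'E'
from h import *
c=cam('wrist');g=cv2.cvtColor(cv2.imread('pics/w7.png'),cv2.COLOR_BGR2GRAY).astype(int)
for u in (260,285,325,365,390): print(u,g[86:112,u].tolist())
for r in (96,103): print(r,g[r,246:260].tolist(),g[r,388:402].tolist())
for uv in [(253,93),(395.5,93),(324,93),(324,100),(324,108)]: print(uv,np.round(w2box(ray_z(c,uv,.062))*1e3,1))
E
```

```text
260 [142, 146, 142, 146, 145, 147, 154, 191, 197, 196, 195, 194, 191, 189, 188, 185, 187, 187, 185, 186, 187, 186, 183, 196, 235, 233]
285 [141, 141, 141, 143, 139, 141, 172, 192, 193, 192, 193, 194, 189, 184, 191, 193, 192, 193, 193, 193, 192, 193, 183, 181, 235, 233]
325 [231, 230, 231, 230, 231, 230, 193, 186, 190, 189, 191, 190, 186, 169, 191, 191, 191, 188, 190, 191, 190, 191, 190, 190, 191, 186]
365 [231, 230, 231, 230, 233, 231, 181, 186, 189, 187, 188, 186, 182, 175, 194, 194, 194, 194, 193, 193, 195, 194, 191, 209, 235, 232]
390 [230, 230, 230, 230, 232, 233, 183, 184, 189, 186, 188, 189, 191, 192, 194, 194, 193, 191, 194, 192, 193, 191, 191, 199, 227, 234]
96 [131, 137, 136, 136, 137, 145, 189, 192, 192, 191, 191, 196, 195, 194] [187, 187, 188, 190, 192, 190, 189, 204, 224, 232, 231, 231, 230, 231]
103 [141, 141, 141, 140, 136, 141, 217, 195, 191, 193, 190, 189, 187, 187] [194, 194, 191, 191, 190, 193, 191, 178, 198, 232, 231, 230, 230, 229]
(253, 93) [-85.8 -58.3]
(395.5, 93) [-85.9  56.7]
(324, 93) [-85.8  -1. ]
(324, 100) [-80.4  -1. ]
(324, 108) [-74.2  -1. ]
```

```bash
python3 - <<'E'
from h import *
print(box2w(-.0007,-.001))
E
sed -i 's/^BX=.*/BX=np.array([.53856,.14837]);BY=.238/' h.py; python3 -c "
from h import *
plan(.0095,.092,-.001)"
```

```text
[0.53855549 0.14836316]
t 10.03 box [ 9.5 -0.1] z 160.2 shift [ 0.     -0.0038  0.2727] twist -0.0001 F [-0.3 -0.7 -1.2]
```

>>> arm_command(
  commands=[
    {"tx":0,"ty":-0.004,"tz":0.06,"twist":0},
    {"tx":0,"ty":-0.004,"tz":0.12,"twist":0},
    {"tx":0,"ty":-0.004,"tz":0.18,"twist":0},
    {"tx":0,"ty":-0.004,"tz":0.22,"twist":0},
    {"tx":0,"ty":-0.004,"tz":0.25,"twist":0},
    {"tx":0,"ty":-0.004,"tz":0.273,"twist":0},
    {"tx":0,"ty":-0.004,"tz":0.273,"twist":0},
    {"tx":0,"ty":-0.004,"tz":0.273,"twist":0},
  ],
)

```text
t: 10.7
eef_pos: [0.5482, 0.1499, 0.092]
ee_rot: [-3.141, 0.0, -2.903]
force: [0.9, -0.2, -2.4]
width: 0.0841
gripper_force: 20.0
```

>>> arm_command(
  commands=[
    {"tx":0,"ty":0,"tz":0.008,"twist":0},
    {"tx":0,"ty":0,"tz":0.015,"twist":0},
    {"tx":0,"ty":0,"tz":0.02,"twist":0},
    {"tx":0,"ty":0,"tz":0.025,"twist":0},
    {"tx":0,"ty":0,"tz":0.03,"twist":0},
    {"tx":0,"ty":0,"tz":0.034,"twist":0},
    {"tx":0,"ty":0,"tz":0.034,"twist":0},
    {"tx":0,"ty":0,"tz":0.034,"twist":0},
  ],
)

```text
t: 11.37
eef_pos: [0.5479, 0.1498, 0.0834]
ee_rot: [-3.142, -0.0, -2.903]
force: [-1.5, -0.4, 1.0]
width: 0.0837
gripper_force: 20.0
```

```bash
python3 -c "
from h import *
plan(.0095,.079,-.001)"; python3 look.py w8; python3 - <<'E'
from h import *
g=cv2.cvtColor(cv2.imread('pics/w8.png'),cv2.COLOR_BGR2GRAY).astype(int)
for u in (275,325,378): print(u,g[85:135,u].tolist())
E
```

```text
t 11.37 box [ 9.4 -0.9] z 83.4 shift [-0.0004 -0.0006  0.0176] twist 0.0 F [-1.5 -0.4  1. ]
11.3667 [0.54789101 0.14975212 0.08341179] [-3.14152467e+00 -7.05704293e-05 -2.90344928e+00] [ 0.61  0.32 -0.41  0.   -0.84 -1.94]
275 [185, 184, 184, 168, 186, 186, 186, 182, 183, 184, 186, 186, 186, 186, 186, 186, 187, 184, 185, 188, 187, 175, 136, 188, 189, 180, 180, 229, 228, 225, 224, 227, 230, 230, 230, 230, 229, 229, 229, 229, 231, 229, 228, 227, 228, 229, 230, 228, 188, 112]
325 [186, 184, 179, 183, 185, 183, 185, 181, 185, 184, 183, 185, 184, 186, 184, 184, 186, 184, 186, 185, 181, 159, 150, 190, 189, 188, 187, 186, 187, 185, 186, 187, 185, 188, 189, 182, 154, 151, 178, 179, 178, 179, 171, 187, 217, 210, 148, 103, 111, 111]
378 [180, 178, 166, 183, 182, 183, 184, 186, 185, 182, 185, 184, 186, 184, 186, 185, 187, 184, 188, 186, 181, 147, 171, 189, 187, 187, 193, 220, 228, 226, 223, 226, 229, 230, 230, 231, 230, 230, 230, 229, 229, 229, 229, 227, 228, 229, 231, 229, 188, 113]
```

```bash
python3 - <<'E'
from h import *
c=cam('wrist')
for n,uv,z in [('rim outer?',(325,87.5),.062),('groove',(325,106.3),.062),('lip edge',(325,121),.062),('tab tip',(275,111.5),.0608),('tabR',(378,111.5),.0608),('plate edge',(325,131.5),.061)]: print(n,np.round(w2box(ray_z(c,uv,z))*1e3,1))
E
```

```text
rim outer? [-80.4  -0.2]
groove [-70.3  -0.2]
lip edge [-62.2  -0.2]
tab tip [-67.4 -29. ]
tabR [-67.5  30.4]
plate edge [-56.2  -0.1]
```

>>> arm_command(
  commands=[
    {"tx":0,"ty":0,"tz":0.003,"twist":0},
    {"tx":0,"ty":0,"tz":0.006,"twist":0},
    {"tx":0,"ty":0,"tz":0.009,"twist":0},
    {"tx":0,"ty":0,"tz":0.012,"twist":0},
    {"tx":0,"ty":0,"tz":0.014,"twist":0},
    {"tx":0,"ty":0,"tz":0.014,"twist":0},
    {"tx":0,"ty":0,"tz":0.014,"twist":0},
    {"tx":0,"ty":0,"tz":0.014,"twist":0},
  ],
)

```text
t: 12.08
eef_pos: [0.5479, 0.1498, 0.0798]
ee_rot: [-3.142, -0.0, -2.904]
force: [-1.3, -0.6, 0.7]
width: 0.0839
gripper_force: 20.0
```

```bash
cat > tab.py <<'E'
from h import *
import sys
plan(float(sys.argv[2]),float(sys.argv[3]),-.001)
c=cam('wrist');im=grab_frame('wrist');cv2.imwrite(f'pics/{sys.argv[1]}.png',im[...,::-1]);g=cv2.cvtColor(im,cv2.COLOR_RGB2GRAY).astype(int)
for u in (275,378): print(u,g[85:140,u].tolist())
# solve tilt from visible tab-tip/plate-edge rows: tab top (-77,4), plate top edge (-66,4) about pivot (0,34) at TCP+10mm
s=get_state();r=R.from_euler('xyz',s['ee_rot']);p=s['eef_pos']
for th in range(0,16,1):
    t=np.radians(th);S,C=np.sin(t),np.cos(t);out=[]
    for x,z in [(-77,4),(-66,4),(-77,0)]:
        X=x*C-(z-34)*S;Z=x*S+(z-34)*C+10
        q=p+r.apply([-(X-.5)*1e-3,.001,-Z*1e-3]);out+=[round(proj(c,q)[0,1],1)] if z else [np.round([*w2box(q)*1e3,q[2]*1e3],1)]
    print(th,out)
E
python3 tab.py w9 -.0024 .08
```

```text
t 12.08 box [ 9.5 -0.8] z 79.8 shift [ 0.0474 -0.0007 -0.0009] twist 0.0 F [-1.3 -0.6  0.7]
275 [181, 185, 157, 183, 185, 183, 184, 181, 185, 184, 188, 183, 184, 186, 185, 187, 184, 185, 183, 185, 178, 145, 168, 187, 188, 185, 184, 186, 185, 195, 223, 228, 225, 224, 227, 229, 229, 231, 230, 228, 228, 230, 229, 230, 229, 226, 226, 228, 229, 229, 227, 187, 111, 107, 112]
378 [177, 162, 183, 182, 183, 182, 183, 183, 184, 184, 183, 183, 184, 186, 185, 184, 184, 187, 185, 188, 178, 136, 188, 189, 187, 187, 187, 187, 186, 181, 188, 225, 226, 223, 225, 227, 229, 230, 230, 230, 229, 229, 230, 228, 229, 227, 227, 227, 228, 228, 231, 218, 134, 109, 107]
0 [np.float64(110.3), np.float64(130.2), array([-68. ,   0.2,  55.8])]
1 [np.float64(111.4), np.float64(131.1), array([-67.4,   0.2,  54.4])]
2 [np.float64(112.5), np.float64(132.0), array([-66.8,   0.2,  53.1])]
3 [np.float64(113.6), np.float64(133.0), array([-66.2,   0.2,  51.8])]
4 [np.float64(114.8), np.float64(134.0), array([-65.5,   0.2,  50.5])]
5 [np.float64(116.0), np.float64(135.0), array([-64.8,   0.2,  49.2])]
6 [np.float64(117.2), np.float64(136.0), array([-64.1,   0.2,  47.9])]
7 [np.float64(118.4), np.float64(137.0), array([-63.3,   0.2,  46.6])]
8 [np.float64(119.6), np.float64(138.1), array([-62.6,   0.2,  45.4])]
9 [np.float64(120.9), np.float64(139.2), array([-61.8,   0.2,  44.1])]
10 [np.float64(122.2), np.float64(140.3), array([-61. ,   0.2,  42.9])]
11 [np.float64(123.4), np.float64(141.4), array([-60.1,   0.2,  41.7])]
12 [np.float64(124.8), np.float64(142.5), array([-59.3,   0.2,  40.5])]
13 [np.float64(126.1), np.float64(143.7), array([-58.4,   0.2,  39.3])]
14 [np.float64(127.4), np.float64(144.8), array([-57.5,   0.2,  38.2])]
15 [np.float64(128.8), np.float64(146.0), array([-56.6,   0.2,  37. ])]
```

Tilt is about 4.7°, tabs at z ≈ 49.5, x ≈ -65, so I can slide them under the lip.

>>> arm_command(
  commands=[
    {"tx":0.006,"ty":0,"tz":0.001,"twist":0},
    {"tx":0.012,"ty":0,"tz":0.001,"twist":0},
    {"tx":0.018,"ty":0,"tz":0.001,"twist":0},
    {"tx":0.024,"ty":0,"tz":0.001,"twist":0},
    {"tx":0.03,"ty":0,"tz":0.001,"twist":0},
    {"tx":0.036,"ty":0,"tz":0.001,"twist":0},
    {"tx":0.042,"ty":0,"tz":0.001,"twist":0},
    {"tx":0.045,"ty":0,"tz":0.001,"twist":0},
  ],
)

```text
t: 12.8
eef_pos: [0.5365, 0.147, 0.0794]
ee_rot: [-3.142, -0.001, -2.904]
force: [0.2, -0.0, -2.6]
width: 0.0838
gripper_force: 20.0
```

```bash
python3 tab.py w10 0 .072 | head -10
```

```text
t 12.8 box [-2.3 -0.9] z 79.4 shift [-0.0093 -0.0004  0.0295] twist 0.0 F [ 0.2 -0.  -2.6]
275 [137, 137, 137, 138, 140, 140, 141, 137, 88, 44, 37, 42, 40, 92, 190, 186, 188, 186, 186, 187, 187, 187, 186, 181, 170, 185, 187, 187, 186, 187, 187, 188, 186, 188, 189, 189, 189, 190, 188, 188, 188, 185, 196, 222, 231, 230, 230, 230, 231, 229, 198, 119, 110, 116, 112]
378 [228, 228, 229, 227, 228, 227, 228, 229, 228, 230, 230, 234, 230, 144, 175, 182, 185, 183, 181, 186, 182, 184, 185, 177, 153, 185, 187, 186, 185, 186, 186, 187, 185, 188, 187, 188, 188, 188, 190, 191, 188, 187, 212, 233, 231, 230, 229, 230, 231, 231, 224, 167, 109, 107, 112]
0 [np.float64(110.2), np.float64(130.1), array([-79.9,   0.1,  55.4])]
1 [np.float64(111.3), np.float64(131.1), array([-79.3,   0.1,  54.1])]
2 [np.float64(112.4), np.float64(132.0), array([-78.6,   0.1,  52.8])]
3 [np.float64(113.6), np.float64(133.0), array([-78. ,   0.1,  51.5])]
4 [np.float64(114.7), np.float64(133.9), array([-77.3,   0.1,  50.2])]
5 [np.float64(115.9), np.float64(134.9), array([-76.6,   0.1,  48.9])]
6 [np.float64(117.1), np.float64(136.0), array([-75.9,   0.1,  47.6])]
```

Tabs are under the lip (tip x ≈ -76.5, z ≈ 49) with the far edge at about 62. Now I'll swing it down.

>>> arm_command(
  commands=[
    {"tx":0,"ty":0,"tz":0.004,"twist":0},
    {"tx":-0.001,"ty":0,"tz":0.008,"twist":0},
    {"tx":-0.003,"ty":0,"tz":0.013,"twist":0},
    {"tx":-0.005,"ty":0,"tz":0.018,"twist":0},
    {"tx":-0.007,"ty":0,"tz":0.023,"twist":0},
    {"tx":-0.009,"ty":0,"tz":0.028,"twist":0},
    {"tx":-0.01,"ty":0,"tz":0.031,"twist":0},
    {"tx":-0.01,"ty":0,"tz":0.031,"twist":0},
  ],
)

```text
t: 13.52
eef_pos: [0.5399, 0.1479, 0.0719]
ee_rot: [3.142, 0.001, -2.903]
force: [1.4, -0.9, 0.5]
width: 0.0836
gripper_force: 20.0
```

```bash
python3 tab.py w11 0 .072 | head -5
```

```text
t 13.52 box [ 1.2 -0.7] z 71.9 shift [ 0.0048 -0.0011 -0.0002] twist 0.0001 F [ 1.4 -0.9  0.5]
275 [115, 54, 49, 49, 45, 94, 187, 187, 187, 186, 187, 185, 188, 187, 186, 184, 179, 165, 185, 189, 188, 187, 186, 186, 186, 186, 186, 187, 187, 190, 188, 188, 187, 187, 188, 191, 215, 234, 233, 232, 229, 229, 229, 229, 231, 232, 219, 121, 108, 112, 115, 116, 115, 116, 115]
378 [234, 173, 158, 160, 160, 176, 181, 185, 183, 186, 184, 185, 183, 185, 184, 177, 154, 185, 186, 185, 186, 186, 187, 186, 187, 186, 189, 188, 189, 188, 191, 188, 192, 187, 188, 201, 228, 233, 233, 232, 231, 229, 229, 230, 231, 231, 225, 165, 109, 108, 111, 113, 114, 113, 112]
0 [np.float64(110.2), np.float64(130.2), array([-76.3,   0.2,  47.9])]
1 [np.float64(111.3), np.float64(131.1), array([-75.7,   0.2,  46.6])]
```

>>> arm_command(
  commands=[
    {"tx":0,"ty":0,"tz":0.002,"twist":0},
    {"tx":0,"ty":0,"tz":0.004,"twist":0},
    {"tx":0,"ty":0,"tz":0.006,"twist":0},
    {"tx":0,"ty":0,"tz":0.006,"twist":0},
    {"tx":0,"ty":0,"tz":0.006,"twist":0},
    {"tx":0,"ty":0,"tz":0.006,"twist":0},
    {"tx":0,"ty":0,"tz":0.006,"twist":0},
    {"tx":0,"ty":0,"tz":0.006,"twist":0},
  ],
)

```text
t: 14.23
eef_pos: [0.54, 0.1479, 0.0718]
ee_rot: [3.141, 0.002, -2.903]
force: [-4.4, -0.6, 12.6]
width: 0.0839
gripper_force: 20.0
```

>>> arm_command(
  commands=[
    {"tx":0,"ty":0,"tz":0,"twist":0},
    {"tx":0,"ty":0,"tz":0,"twist":0},
    {"tx":0,"ty":0,"tz":0,"twist":0},
    {"tx":0,"ty":0,"tz":0,"twist":0},
    {"tx":0,"ty":0,"tz":0,"twist":0},
    {"tx":0,"ty":0,"tz":0,"twist":0},
    {"tx":0,"ty":0,"tz":0,"twist":0},
    {"tx":0,"ty":0,"tz":0,"twist":0},
  ],
  claw=1,
)

```text
t: 14.9
eef_pos: [0.5394, 0.1478, 0.0702]
ee_rot: [-3.142, -0.0, -2.903]
force: [0.0, 0.1, 0.5]
width: 0.0875
gripper_force: 0.0
```

```bash
python3 tab.py w12 0 .072 | head -5
```

```text
t 14.9 box [ 0.7 -0.8] z 70.2 shift [ 0.0029 -0.0008 -0.0071] twist 0.0 F [0.  0.1 0.5]
275 [86, 67, 44, 50, 46, 65, 139, 182, 186, 188, 188, 186, 184, 186, 184, 184, 179, 164, 185, 186, 185, 185, 185, 186, 185, 186, 184, 185, 186, 187, 188, 187, 184, 188, 187, 185, 188, 213, 233, 232, 230, 229, 228, 228, 230, 230, 232, 219, 119, 106, 112, 114, 114, 115, 113]
378 [235, 164, 76, 50, 48, 86, 188, 183, 184, 183, 185, 184, 185, 183, 184, 183, 179, 155, 185, 187, 186, 185, 184, 185, 184, 184, 186, 187, 187, 188, 186, 188, 188, 190, 186, 187, 193, 216, 232, 232, 230, 229, 229, 228, 228, 230, 231, 225, 163, 112, 108, 111, 110, 111, 111]
0 [np.float64(110.3), np.float64(130.2), array([-76.8,   0.2,  46.3])]
1 [np.float64(111.4), np.float64(131.1), array([-76.2,   0.2,  44.9])]
```

>>> arm_command(
  commands=[
    {"tx":0,"ty":0,"tz":-0.04,"twist":0},
    {"tx":0,"ty":0,"tz":-0.09,"twist":0},
    {"tx":0,"ty":0,"tz":-0.17,"twist":0},
    {"tx":-0.05,"ty":0,"tz":-0.26,"twist":0},
    {"tx":-0.16,"ty":0,"tz":-0.34,"twist":0},
    {"tx":-0.29,"ty":0,"tz":-0.36,"twist":0},
    {"tx":-0.42,"ty":0,"tz":-0.36,"twist":0},
    {"tx":-0.52,"ty":0,"tz":-0.36,"twist":0},
  ],
)

```text
t: 15.62
eef_pos: [0.6682, 0.179, 0.1623]
ee_rot: [3.141, 0.003, -2.903]
force: [-0.5, 0.0, -0.4]
width: 0.0878
gripper_force: 0.0
```

>>> arm_command(
  commands=[
    {"tx":0,"ty":0,"tz":0,"twist":0},
    {"tx":0,"ty":0,"tz":0,"twist":0},
    {"tx":0,"ty":0,"tz":0,"twist":0},
    {"tx":0,"ty":0,"tz":0,"twist":0},
    {"tx":0,"ty":0,"tz":0,"twist":0},
    {"tx":0,"ty":0,"tz":0,"twist":0},
    {"tx":0,"ty":0,"tz":0,"twist":0},
    {"tx":0,"ty":0,"tz":0,"twist":0},
  ],
)

```text
t: 16.28
eef_pos: [0.6656, 0.1785, 0.1607]
ee_rot: [3.141, 0.0, -2.903]
force: [-0.9, 0.2, -0.4]
width: 0.0875
gripper_force: 0.0
```

```bash
python3 look.py w13 bolt_knob cover_handle cover_far_edge; python3 - <<'E'
from h import *
c=cam('wrist');im=cv2.imread('pics/w13.png');h=cv2.cvtColor(im,cv2.COLOR_BGR2HSV)
m=(((h[...,0]<8)|(h[...,0]>172))&(h[...,1]>160)&(h[...,2]>70)).astype(np.uint8)
n,l,st,ce=cv2.connectedComponentsWithStats(m)
for i in range(1,n):
    if st[i,4]>80:
        x,y,w,hh,a=st[i];print(st[i],[np.round(w2box(ray_z(c,u,.0915))*1e3,1) for u in [(x,y),(x+w,y),(x,y+hh),(x+w,y+hh)]])
b=((h[...,0]>100)&(h[...,0]<122)&(h[...,1]>150)&(h[...,2]>70)).astype(np.uint8)
n,l,st,ce=cv2.connectedComponentsWithStats(b)
for i in range(1,n):
    if st[i,4]>300: 
        x,y,w,hh,a=st[i];print('blue',st[i],[np.round(w2box(ray_z(c,u,.052))*1e3,1) for u in [(x,y),(x+w,y),(x,y+hh),(x+w,y+hh)]])
plan(.1032,.07)
E
```

```text
16.2833 [0.66558462 0.17846603 0.16073879] [ 3.14143281e+00  4.79423820e-04 -2.90330780e+00] [ 0.54  0.42 -0.04 -0.   -1.1  -1.88]
bolt_knob [([327.3, 182.7], 0.78)]
cover_handle [([322.1, 40.4], 0.91)]
cover_far_edge [([323.4, 146.1], 0.75)]
[318 170  16  23 223] [array([94.3, -5.2]), array([94.2,  6.9]), array([112.1,  -5.3]), array([112.1,   7.1])]
blue [ 263    0  124   33 2997] [array([-34.2, -48.7]), array([-34.3,  48.6]), array([-10.6, -49.8]), array([-10.8,  49.8])]
blue [ 264   34  121  109 8647] [array([ -9.9, -49. ]), array([-10. ,  48.2]), array([ 76.3, -53.1]), array([76.1, 52.5])]
t 16.48 box [130.7  -0.7] z 160.4 shift [0.11   0.003  0.3615] twist 0.0 F [ 0.2  0.2 -0.4]
```

>>> arm_command(
  commands=[
    {"tx":0.05,"ty":0.006,"tz":0,"twist":0},
    {"tx":0.107,"ty":0.006,"tz":0.03,"twist":0},
    {"tx":0.107,"ty":0.006,"tz":0.1,"twist":0},
    {"tx":0.107,"ty":0.006,"tz":0.18,"twist":0},
    {"tx":0.107,"ty":0.006,"tz":0.25,"twist":0},
    {"tx":0.107,"ty":0.006,"tz":0.31,"twist":0},
    {"tx":0.107,"ty":0.006,"tz":0.35,"twist":0},
    {"tx":0.107,"ty":0.006,"tz":0.36,"twist":0},
  ],
)

```text
t: 17.15
eef_pos: [0.6384, 0.1731, 0.0683]
ee_rot: [-3.141, -0.003, -2.904]
force: [-0.2, -0.8, 0.2]
width: 0.0879
gripper_force: 0.0
```

>>> arm_command(
  commands=[
    {"tx":0,"ty":0,"tz":0,"twist":0},
    {"tx":0,"ty":0,"tz":0,"twist":0},
    {"tx":0,"ty":0,"tz":0,"twist":0},
    {"tx":0,"ty":0,"tz":0,"twist":0},
    {"tx":0,"ty":0,"tz":0,"twist":0},
    {"tx":0,"ty":0,"tz":0,"twist":0},
    {"tx":0,"ty":0,"tz":0,"twist":0},
    {"tx":0,"ty":0,"tz":0,"twist":0},
  ],
  claw=0,
  grip_force=20,
)

```text
t: 17.82
eef_pos: [0.6395, 0.1736, 0.0705]
ee_rot: [3.142, 0.0, -2.903]
force: [0.9, 0.2, 0.5]
width: 0.0399
gripper_force: 0.0
```

>>> arm_command(
  commands=[
    {"tx":0,"ty":0,"tz":0,"twist":0},
    {"tx":0,"ty":0,"tz":0,"twist":0},
    {"tx":0,"ty":0,"tz":0,"twist":0},
    {"tx":0,"ty":0,"tz":0,"twist":0},
    {"tx":0,"ty":0,"tz":0,"twist":0},
    {"tx":0,"ty":0,"tz":0,"twist":0},
    {"tx":0,"ty":0,"tz":0,"twist":0},
    {"tx":0,"ty":0,"tz":0,"twist":0},
  ],
)

```text
t: 18.48
eef_pos: [0.6395, 0.1732, 0.0703]
ee_rot: [-3.141, -0.0, -2.904]
force: [1.7, -3.6, 0.2]
width: 0.0139
gripper_force: 20.0
```

>>> arm_command(
  commands=[
    {"tx":0.012,"ty":0,"tz":0,"twist":0},
    {"tx":0.025,"ty":0,"tz":0,"twist":0},
    {"tx":0.038,"ty":0,"tz":0,"twist":0},
    {"tx":0.051,"ty":0,"tz":0,"twist":0},
    {"tx":0.064,"ty":0,"tz":0,"twist":0},
    {"tx":0.077,"ty":0,"tz":0,"twist":0},
    {"tx":0.088,"ty":0,"tz":0,"twist":0},
    {"tx":0.092,"ty":0,"tz":0,"twist":0},
  ],
)

```text
t: 19.15
eef_pos: [0.6163, 0.1676, 0.0703]
ee_rot: [-3.141, -0.0, -2.904]
force: [2.6, -4.3, -1.6]
width: 0.0139
gripper_force: 20.0
```

>>> arm_command(
  commands=[
    {"tx":0.002,"ty":0,"tz":0,"twist":0},
    {"tx":0.004,"ty":0,"tz":0,"twist":0},
    {"tx":0.006,"ty":0,"tz":0,"twist":0},
    {"tx":0.008,"ty":0,"tz":0,"twist":0},
    {"tx":0.008,"ty":0,"tz":0,"twist":0},
    {"tx":0.008,"ty":0,"tz":0,"twist":0},
    {"tx":0.008,"ty":0,"tz":0,"twist":0},
    {"tx":0.008,"ty":0,"tz":0,"twist":0},
  ],
)

```text
t: 19.82
eef_pos: [0.6147, 0.1672, 0.0703]
ee_rot: [-3.141, -0.0, -2.904]
force: [2.3, -5.2, -1.3]
width: 0.014
gripper_force: 20.0
```

```bash
python3 -c "
from h import *
plan(.08,.16)"
```

```text
t 19.82 box [78.4  0.3] z 70.3 shift [-0.0061 -0.0013 -0.3589] twist 0.0 F [ 2.3 -5.2 -1.3]
```

>>> arm_command(
  commands=[
    {"tx":0.002,"ty":0,"tz":0,"twist":0},
    {"tx":0.004,"ty":0,"tz":0,"twist":0},
    {"tx":0.006,"ty":0,"tz":0,"twist":0},
    {"tx":0.008,"ty":0,"tz":0,"twist":0},
    {"tx":0.01,"ty":0,"tz":0,"twist":0},
    {"tx":0.01,"ty":0,"tz":0,"twist":0},
    {"tx":0.01,"ty":0,"tz":0,"twist":0},
    {"tx":0.01,"ty":0,"tz":0,"twist":0},
  ],
)

```text
t: 20.48
eef_pos: [0.6145, 0.1672, 0.0703]
ee_rot: [-3.141, 0.003, -2.903]
force: [12.0, -4.5, -8.2]
width: 0.0139
gripper_force: 20.0
```

Hard stop reached, so the bolt is fully home. Relax the push, open and lift.

>>> arm_command(
  commands=[
    {"tx":-0.01,"ty":0,"tz":0,"twist":0},
    {"tx":-0.01,"ty":0,"tz":0,"twist":0},
    {"tx":-0.01,"ty":0,"tz":0,"twist":0},
    {"tx":-0.01,"ty":0,"tz":0,"twist":0},
    {"tx":-0.01,"ty":0,"tz":0,"twist":0},
    {"tx":-0.01,"ty":0,"tz":0,"twist":0},
    {"tx":-0.01,"ty":0,"tz":0,"twist":0},
    {"tx":-0.01,"ty":0,"tz":0,"twist":0},
  ],
  claw=0.4,
)

```text
t: 21.15
eef_pos: [0.6151, 0.1678, 0.0704]
ee_rot: [3.142, 0.0, -2.903]
force: [0.7, -0.4, -0.2]
width: 0.0349
gripper_force: 0.0
```

>>> arm_command(
  commands=[
    {"tx":0,"ty":0,"tz":-0.05,"twist":0},
    {"tx":0,"ty":0,"tz":-0.11,"twist":0},
    {"tx":0,"ty":0,"tz":-0.18,"twist":0},
    {"tx":-0.05,"ty":0,"tz":-0.26,"twist":0},
    {"tx":-0.1,"ty":0,"tz":-0.34,"twist":0},
    {"tx":-0.15,"ty":0,"tz":-0.38,"twist":0},
    {"tx":-0.2,"ty":0,"tz":-0.38,"twist":0},
    {"tx":-0.2,"ty":0,"tz":-0.38,"twist":0},
  ],
)

```text
t: 21.82
eef_pos: [0.6657, 0.18, 0.166]
ee_rot: [3.141, 0.002, -2.904]
force: [0.2, -0.8, -0.6]
width: 0.0352
gripper_force: 0.0
```

>>> arm_command(
  commands=[
    {"tx":0,"ty":0,"tz":0,"twist":0},
    {"tx":0,"ty":0,"tz":0,"twist":0},
    {"tx":0,"ty":0,"tz":0,"twist":0},
    {"tx":0,"ty":0,"tz":0,"twist":0},
    {"tx":0,"ty":0,"tz":0,"twist":0},
    {"tx":0,"ty":0,"tz":0,"twist":0},
    {"tx":0,"ty":0,"tz":0,"twist":0},
    {"tx":0,"ty":0,"tz":0,"twist":0},
  ],
)

```text
t: 22.48
eef_pos: [0.6637, 0.1795, 0.1654]
ee_rot: [3.142, 0.0, -2.903]
force: [0.9, -0.4, -0.7]
width: 0.0351
gripper_force: 0.0
```

```bash
python3 look.py w14 bolt_knob cover_far_edge cover_handle; python3 - <<'E'
from h import *
c=cam('wrist');im=cv2.imread('pics/w14.png');h=cv2.cvtColor(im,cv2.COLOR_BGR2HSV)
m=(((h[...,0]<8)|(h[...,0]>172))&(h[...,1]>160)&(h[...,2]>70)).astype(np.uint8)
n,l,st,ce=cv2.connectedComponentsWithStats(m)
for i in range(1,n):
    if st[i,4]>80:
        x,y,w,hh,a=st[i];print(st[i],[np.round(w2box(ray_z(c,u,.0915))*1e3,1) for u in [(x,y),(x+w,y+hh)]])
b=((h[...,0]>100)&(h[...,0]<122)&(h[...,1]>150)&(h[...,2]>70)).astype(np.uint8)
n,l,st,ce=cv2.connectedComponentsWithStats(b)
for i in range(1,n):
    if st[i,4]>300: 
        x,y,w,hh,a=st[i];print('blue',st[i],[np.round(w2box(ray_z(c,u,.052))*1e3,1) for u in [(x,y),(x+w,y+hh)]])
for u in (290,355): print(h[120:200,u,2].tolist())
E
```

```text
22.4833 [0.66368672 0.17947116 0.1653739 ] [ 3.14155873e+00  8.78049017e-05 -2.90341152e+00] [ 0.55  0.42 -0.04 -0.   -1.11 -1.88]
bolt_knob [([326.7, 153.5], 0.86)]
cover_far_edge [([322.4, 144.2], 0.63)]
cover_handle [([319.6, 40.7], 0.59)]
[316 141  16  21 152] [array([71.2, -5.3]), array([87.,  7.])]
blue [  262     0   122   145 11449] [array([-37.7, -48.9]), array([76.4, 54.2])]
[178, 178, 176, 177, 177, 178, 177, 177, 177, 175, 173, 176, 176, 175, 177, 180, 177, 181, 178, 178, 182, 180, 180, 179, 174, 169, 184, 188, 159, 109, 155, 180, 185, 183, 187, 185, 176, 146, 143, 147, 145, 147, 146, 144, 146, 146, 148, 148, 147, 141, 141, 138, 137, 134, 134, 134, 137, 139, 141, 143, 141, 143, 143, 143, 145, 146, 147, 147, 148, 141, 137, 133, 134, 138, 140, 138, 141, 141, 142, 141]
[174, 172, 176, 174, 173, 175, 174, 175, 174, 174, 172, 171, 170, 170, 174, 170, 174, 173, 172, 173, 173, 171, 169, 171, 168, 158, 162, 180, 136, 118, 172, 184, 186, 184, 182, 167, 183, 220, 218, 216, 218, 216, 216, 217, 217, 217, 217, 218, 220, 222, 221, 222, 222, 221, 221, 221, 221, 220, 222, 221, 222, 223, 221, 222, 222, 222, 221, 221, 222, 221, 222, 222, 221, 220, 222, 221, 222, 221, 221, 222]
```

```bash
python3 -c "
from station import *
print(job_done())"
```

```text
the job is handed in; nothing more can be done
None
```

The blue cover is hooked under the lip and seated on the ledge, the bolt is pushed to its hard stop over the far edge, and the arm is clear; I handed the job in at about 22.5 s without a verdict coming back.

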